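# Reset the tripped breaker

## Robot

A 6-joint arm with a two-finger parallel gripper is mounted at the origin on a cart in front of the work surface, level with it; the furniture and walls round the work are solid. World frame = base frame: x ahead of the robot, y to its left, z up, the work surface at z = 0. Lengths are in m, angles in rad, forces in N, time in s.
With the tool pointing down it reaches from about 0.375 to 0.975 m from the base axis. Payload 3.8 kg.
Tool frame: the origin (TCP) lies at the very end of the fingers, on their centre line; the grasp point (between the pads) lies 19 mm behind it; z points along the fingers, y is the line along which they close (so a half turn about z gives the same grasp; the last joint's range is limited). The gripper opens to 85 mm and grips with 20 to 120 N. Pads are 22 mm wide; open, the fingers measure 114 mm over their backs; the gripper's body (76 mm by 85 mm) begins 54 mm behind the grasp point. The pads swing forward as they close: fully open they stand 13 mm farther back than shut.
Start: joints at [1.236, 0.264, 1.604, -0, 1.274, -0.037], TCP at [0.198, 0.645, 0.231] pointing down, gripper open.
Joint ranges: [-2.63, 2.63], [-0.94, 2.18], [0.31, 2.57], [-1.31, 4.45], [0, 2.66], [-2.55, 2.55]. Speed limits (rad/s): [2.57, 2.57, 3.14, 3.14, 3.14, 3.14].

## Interface

Orientations are given as a rotation vector (axis times angle).
In Python, from workcell import read_state, read_camera, calibration, finish_job gives the robot as it stands.
- The arm moves only by the tool step_arm, never from a script. Its argument "commands" is a list of rows, each an object of numbers: "fingers": the gripper's target within -1 to 1 (shut at 1, half-way at 0, fully open at -1); "dx", "dy", "dz": the shift along the tool's x, y, z in m; "roll": the turn about the tool's z in degrees. In form: [{"fingers": .., "dx": .., "dy": .., "dz": .., "roll": ..}, ...]. A call has 1 to 8 rows; each row is the pose to reach, as a shift and turn from the pose commanded when the call began, along the tool's axes at that moment; what a row does not reach only later rows make up. A row lasts 1/8 s, in which the tool goes at most 62.5 mm and 10.7 degrees, less where a joint would pass 70% of its speed; a pose out of reach is approached as far as the arm can. A call with a gripper value outside its range is refused whole. The fingers move at their own pace and stop on an object; "squeeze" is the grip in N (left out, the last holds). Time passes only in rows, so rows that repeat a pose let the fingers close. It gives the time, the measured TCP pose, the force, the opening and the grip force at its end, in the units of the state.
- read_state(): the state, without advancing time (a new reading comes with each control period).
- read_camera(name): name is "scene" or "top" or "wrist"; returns (picture, depth): 480x640x3 uint8, blue, green, red; 480x640 float32, m along the optical axis (not along the pixel's ray), 0 where there is no reading.
- calibration(name): a dict with "intrinsics" (3x3 intrinsics, pixels), "world_to_cam" (4x4, takes a point from world to camera coordinates). Camera axes: x right, y up, looking along -z (the intrinsics and any distortion apply to the point x, -y, -z); pixel columns grow to the right and rows downward; lengths in m; the calibration is good to about 2 mm. A picture is of the moment at which its call begins: read the wrist's pose just before it. calibration takes no time and is no camera call; for the wrist camera it gives the pose at the moment of the call.
- finish_job(): hands the job in; it is judged then, once.
The state is a dict: "time": time; "q": joint angles; "joint_vel": joint speeds; "joint_torque": joint torques, N m; "tool_pos": TCP position; "tcp_rot": TCP orientation; "wrist_force": force on the tool from outside, world axes, zero at the start; "torque": the same for the moment, N m; "width": opening from 0.0 (shut) to 1.0 (fully open); "grip_force": force on a finger pad.
Only numpy, scipy, OpenCV 4.12 (cv2) and the standard library are available. Lean on these libraries where they do the work, as an engineer would, in place of code of your own. Each camera call takes 0.05 s, during which the arm holds its last target. There are 200 camera calls.

## Task

One of the three breakers on the console has tripped: its toggle stands half-way while the other two are on. Reset it with the fingertips: push its toggle fully to OFF (towards the console's low front edge, nearest the robot), then push it fully to ON (towards the high rear edge) like its neighbours. Push lightly, do not touch the other two breakers, leave the things lying round about where they are, and withdraw.

Things in the scene. Friction and masses are not known exactly. Their poses are not given: they have to be found in the camera images.
- console: grey sheet-steel desk console, bolted to the table, 200 deep (x) x 326 wide (y) mm plus a 24 mm bolt flange at each side; top slopes up from 48 mm (front, -x) to 93 mm (rear, +x), 13.5 degrees. Origin: centre of its underside; x points to the rear. Three black breakers side by side in the top, 90 mm apart along y, at x = 0, in changing order.
- breaker_tripped: the tripped breaker: black moulded block 128 (up the slope) x 76 mm (y), 14 mm proud of the sloping top; its middle, 72 x 50 mm, is 20 mm proud. Origin: middle of its underside, on the sloping top, 73 mm above the table; axes as the console's. It and its toggle stand at most 40 N.
- toggle_tripped (a joint): the tripped breaker's toggle's hinge angle: 0 = half-way (tripped), +0.40 = ON stop (leaning to the console's high rear edge, +x), -0.40 = OFF stop (to the low front edge, -x). Starts within 0.02 of 0. An over-centre spring holds it at either stop; pushed 0.1 past the middle it snaps over by itself; near the middle it stays. 1 to 2 N at the tip move it out of the middle, 6 N off a stop.
- toggle_tripped_tip (a point): centre of the top end of the tripped breaker's light grey toggle: 26 mm proud of the raised middle, 23.5 mm wide (y), 11 mm thick (x), hinge axis 48 mm below this point. Position and axes turn with the toggle (its z runs up the toggle, its y along the hinge).
- toggle_live1 (a joint): the first live breaker's toggle's hinge angle: 0 = half-way (tripped), +0.40 = ON stop (leaning to the console's high rear edge, +x), -0.40 = OFF stop (to the low front edge, -x). Starts at +0.40 and must stay there.
- toggle_live1_tip (a point): centre of the top end of that breaker's toggle, same sizes. Position and axes turn with the toggle (its z runs up the toggle, its y along the hinge).
- toggle_live2 (a joint): the second live breaker's toggle's hinge angle: 0 = half-way (tripped), +0.40 = ON stop (leaning to the console's high rear edge, +x), -0.40 = OFF stop (to the low front edge, -x). Starts at +0.40 and must stay there.
- toggle_live2_tip (a point): centre of the top end of that breaker's toggle, same sizes. Position and axes turn with the toggle (its z runs up the toggle, its y along the hinge).
- breaker_live1: first breaker that is on, same sizes and origin as the tripped one
- breaker_live2: second breaker that is on, same sizes and origin as the tripped one
- spanner_mid (a point): middle of the steel spanner (29 x 156 x 8 mm) lying loose on the table right of the console (-y)
- hex_key_mid (a point): middle of the black L-shaped hex key (31 x 93 x 6 mm) lying loose left of the console (+y), near its front
- label_box_mid (a point): middle of the small pale carton (62 x 92 x 35 mm) standing loose left of the console, near its rear

How it is judged:
On the way, in this order (a step that is already met when the one before it is completed fails the run):
1. the tripped breaker's toggle is pushed fully to OFF (value of joint toggle_tripped below -0.33 rad), for 0.1 s.
2. the same toggle is pushed fully to ON (value of joint toggle_tripped above 0.33 rad), for 0.1 s.
At the end, for the whole second after the job is handed in: all three toggles are fully ON (beyond +0.33 rad of 0.40) and the spanner, hex key and carton lie within 20 mm of where they were (value of joint each of toggle_tripped, toggle_live1, toggle_live2 above 0.33 rad and distance of each of spanner_mid, hex_key_mid, label_box_mid from where it was at the start of the episode below 0.02 m); the robot touches nothing.
It fails at once if another breaker was touched (more than 1 N) (contact force between any of the arm, the fingers and breaker_live1 above 1 N or contact force between any of the arm, the fingers and breaker_live2 above 1 N).
It fails at once if another breaker's toggle left ON (value of joint any of toggle_live1, toggle_live2 below 0.3 rad).
It fails at once if the tripped breaker or its toggle was pushed with more than 40 N (contact force between any of the arm, the fingers and breaker_tripped above 40 N).
It fails at once if a thing lying round about was pushed away or lifted (distance of any of spanner_mid, hex_key_mid, label_box_mid from where it was at the start of the episode above 0.02 m).
It also fails if it takes over 42 s, if anything falls off the work surface, if the arm or the gripper's body presses on something with over 40 N, if the wrist force passes 120 N, or if a joint passes its speed limit or range.

## Working session

There is one attempt and no reset: what is moved stays moved. The work goes in short steps, Python scripts to look and compute and a tool call to move; the robot and the scene stay as the last step left them, time stands still between calls to the robot, and variables do not carry over. Pictures are saved under pics/ and viewed, at most 10 in all, crops included, and the job is handed in when it is done.

Besides the shell and the picture viewer there is one more tool, called as name([rows], argument=value, ...), one row to a line, values as JSON. step_arm: Moves the arm, as the interface text tells. Its arguments: {"type":"object","properties":{"commands":{"type":"array","items":{"type":"object","properties":{"fingers":{"type":"number"},"dx":{"type":"number"},"dy":{"type":"number"},"dz":{"type":"number"},"roll":{"type":"number"}}}},"squeeze":{"type":"number"}},"required":["commands"]}

```bash
mkdir -p pics
cat > h.py <<'E'
import numpy as np,cv2
from workcell import *
from scipy.spatial.transform import Rotation as R
def pts(name):
    c=calibration(name); im,d=read_camera(name)
    K=np.array(c["intrinsics"]);T=np.linalg.inv(np.array(c["world_to_cam"]))
    v,u=np.mgrid[:480,:640]
    P=np.stack([(u-K[0,2])/K[0,0]*d,-(v-K[1,2])/K[1,1]*d,-d],-1)
    W=P@T[:3,:3].T+T[:3,3]; W[d==0]=np.nan
    return im,d,W
E
python3 - <<'E'
from h import *
s=read_state();print(s)
for n in("scene","top"):
    im,d,W=pts(n);cv2.imwrite(f"pics/{n}0.png",im);np.save(n+"0.npy",W)
    print(calibration(n)); print((d>0).mean())
E
```

```text
{'time': 0.0, 'q': array([ 1.23611143e+00,  2.64784802e-01,  1.60540653e+00,  4.69339926e-06,
        1.27368611e+00, -3.69156630e-02]), 'joint_vel': array([-0.00031366,  0.00082643,  0.0002424 ,  0.00086828, -0.00091271,
        0.00071343]), 'joint_torque': array([ 1.71277807e-03, -5.15126288e+01, -3.67307854e+01,  1.39128133e-04,
        1.28934259e-02,  5.18671732e-05]), 'tool_pos': array([0.19780313, 0.64458961, 0.22992313]), 'tcp_rot': array([-0.4659473 , -3.10641362,  0.00352538]), 'wrist_force': array([-0.43194374,  0.01386124,  0.17010765]), 'torque': array([-0.01595998,  0.05068781, -0.01155999]), 'grip_force': 0.0, 'width': 1.0044358838927196}
{'intrinsics': array([[482.28604416,   0.        , 317.98564829],
       [  0.        , 482.28604416, 247.16802779],
       [  0.        ,   0.        ,   1.        ]]), 'world_to_cam': array([[ 0.58354542, -0.81204129, -0.00798044, -0.25894966],
       [ 0.55255861,  0.38983728,  0.73668574, -0.39033293],
       [-0.59510817, -0.43429925,  0.67618816, -0.81064805],
       [ 0.        ,  0.        ,  0.        ,  1.        ]])}
0.913486328125
{'intrinsics': array([[481.76149718,   0.        , 315.89125447],
       [  0.        , 481.76149718, 249.00268187],
       [  0.        ,   0.        ,   1.        ]]), 'world_to_cam': array([[-0.02698328, -0.99961583,  0.00633206,  0.11275344],
       [ 0.98868641, -0.02575221,  0.14777013, -0.57223203],
       [-0.14755029,  0.01024774,  0.98900146, -0.87718063],
       [ 0.        ,  0.        ,  0.        ,  1.        ]])}
0.9960677083333334
```

View pics/top0.png

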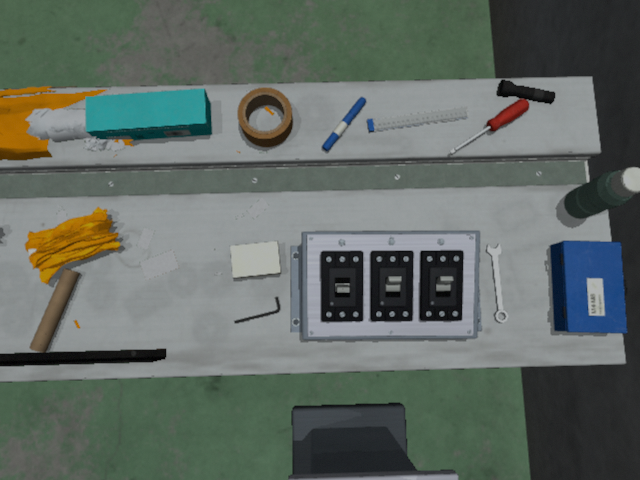

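View pics/scene0.png

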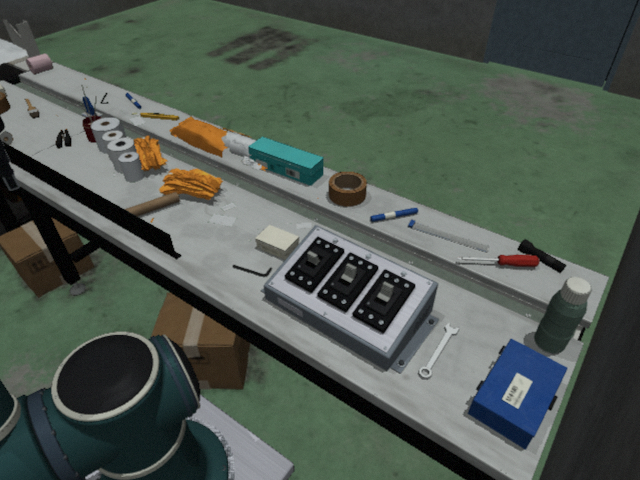

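The left breaker (top view, px 343,287) has its toggle sitting lower than the other two (393,283 and 446,283), so it looks like the tripped one. The hex key (260,310) and carton (255,259) lie to the left, and the spanner (497,283) to the right.

Run:
```python
from h import *
W=np.load("top0.npy");im=cv2.imread("pics/top0.png")
g=im.max(2)
m=np.zeros_like(g);roi=(slice(235,340),slice(305,475))
m[roi]=(g[roi]<60)*255
# breakers: filled outer contours
cs,_=cv2.findContours(cv2.morphologyEx(m,cv2.MORPH_CLOSE,np.ones((3,3))),cv2.RETR_EXTERNAL,2)
for c in cs:
    if cv2.contourArea(c)<1000: continue
    mm=np.zeros_like(g);cv2.drawContours(mm,[c],-1,255,-1)
    print("breaker",cv2.minAreaRect(c),np.nanmean(W[mm>0],0))
    t=(mm>0)&(g>90)
    n,l,st,ce=cv2.connectedComponentsWithStats(t.astype(np.uint8))
    for i in range(1,n):
        if st[i,4]>60:
            P=W[l==i]; print("  tog",ce[i],st[i],P.mean(0),P.min(0),P.max(0))
            hi=P[P[:,2]>P[:,2].max()-.006];print("   top",hi.mean(0),len(hi))
# console top plane
b=np.zeros_like(g,bool);b[240:332,312:470]=True
P=W[b&(g>130)];P=P[(P[:,2]>.04)&(P[:,2]<.1)]
for _ in range(3):
    A=np.c_[P[:,:2],np.ones(len(P))];k=np.linalg.lstsq(A,P[:,2],rcond=None)[0];r=P[:,2]-A@k;P=P[abs(r)<.004]
print("plane",k,"yaw deg",np.degrees(np.arctan2(k[1],k[0])),"slope",np.degrees(np.arctan(np.hypot(*k[:2]))))
```

```text
breaker ((441.0, 285.5), (69.0, 42.0), 90.0) [ 0.4962828  -0.1238425   0.08953827]
  tog [446.09677419 278.03225806] [440 276  13   5  62] [ 0.50704379 -0.12690094  0.11594585] [ 0.50311722 -0.14114287  0.09512259] [ 0.51259168 -0.11525093  0.12046687]
   top [ 0.50615502 -0.12602752  0.11792059] 51
  tog [442.5        287.18292683] [436 284  15   7  82] [ 0.4927015  -0.12567951  0.09344221] [ 0.48772969 -0.13917258  0.08903634] [ 0.49833071 -0.11386616  0.09913183]
   top [ 0.49417826 -0.12592905  0.0951052 ] 42
breaker ((391.5, 285.5), (69.0, 41.0), 90.0) [ 0.4984734  -0.03521425  0.08970077]
  tog [394.76056338 278.45070423] [389 276  13   6  71] [nan nan nan] [nan nan nan] [nan nan nan]
   top [nan nan nan] 0
  tog [392.42168675 287.46987952] [386 285  14   6  83] [ 0.49455937 -0.0363188   0.09350743] [ 0.4900098  -0.04834655  0.08955216] [ 0.49907256 -0.02446696  0.09830479]
   top [ 0.49534874 -0.0361188   0.09429013] 64
breaker ((341.5, 285.5), (69.0, 41.0), 90.0) [0.49995932 0.05396384 0.08984607]
  tog [343.09230769 289.16923077] [337 287  13   6  65] [0.49240539 0.05313902 0.1167174 ] [0.48733092 0.04086862 0.09100414] [0.49653768 0.0639073  0.1207643 ]
   top [0.49215531 0.05393786 0.1176279 ] 55
plane [ 0.24136946 -0.00395115 -0.04822137] yaw deg -0.9378319103685058 slope 13.571651713986887<stdin>:17: RuntimeWarning: Mean of empty slice.
  ret = um.true_divide(
```

step_arm([
  {"fingers":1,"dx":-0.03,"dy":-0.03,"dz":0.0,"roll":-2},
  {"fingers":1,"dx":-0.07,"dy":-0.07,"dz":0.0,"roll":-4},
  {"fingers":1,"dx":-0.11,"dy":-0.11,"dz":0.0,"roll":-6},
  {"fingers":1,"dx":-0.15,"dy":-0.15,"dz":0.0,"roll":-8},
  {"fingers":1,"dx":-0.19,"dy":-0.19,"dz":0.0,"roll":-10},
  {"fingers":1,"dx":-0.23,"dy":-0.23,"dz":0.0,"roll":-12},
  {"fingers":1,"dx":-0.27,"dy":-0.265,"dz":0.0,"roll":-14},
  {"fingers":1,"dx":-0.3,"dy":-0.3,"dz":0.0,"roll":-16},
])

```text
time: 1.1
tool_pos: [0.3974, 0.2686, 0.231]
tcp_rot: [0.028, 3.141, -0.0]
wrist_force: [0.3, -0.1, -0.8]
width: 0.001
grip_force: 0.0
```

Run:
```python
from h import *
s=read_state();M=R.from_rotvec(s["tcp_rot"]).as_matrix()
print(s["time"],s["tool_pos"],s["width"]);print(M.round(3));print(M.T@(np.array([.523,.054,.19])-s["tool_pos"]))
```

```text
1.1 [0.39744948 0.26859658 0.23101322] 0.0013233551234546205
[[-1.     0.018  0.   ]
 [ 0.018  1.    -0.   ]
 [-0.    -0.    -1.   ]]
[-0.12938694 -0.2122949   0.0410683 ]
```

step_arm([
  {"dx":-0.03,"dy":-0.05,"dz":0.01},
  {"dx":-0.06,"dy":-0.1,"dz":0.02},
  {"dx":-0.09,"dy":-0.15,"dz":0.03},
  {"dx":-0.115,"dy":-0.19,"dz":0.04},
  {"dx":-0.129,"dy":-0.212,"dz":0.041},
  {"dx":-0.129,"dy":-0.212,"dz":0.041},
  {"dx":-0.129,"dy":-0.212,"dz":0.041},
])

```text
invalid input
```

Run:
```python
from h import *
s=read_state();print(s["time"],s["tool_pos"])
im,d,W=pts("wrist");cv2.imwrite("pics/w1.png",im);np.save("w1.npy",W)
```

```text
1.1 [0.39744948 0.26859658 0.23101322]
```

View pics/w1.png

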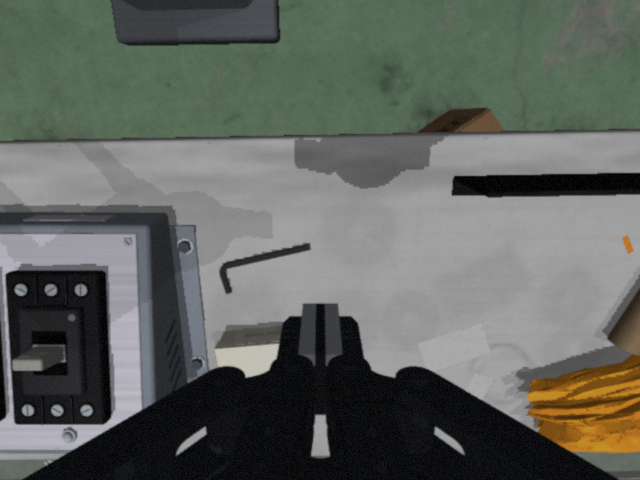

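The move was refused because "fingers" and "roll" are required in every row. This wrist view was therefore taken from the old spot: tripped breaker at px (57,345), hex key at (265,260), fingers shut at (320,340).

step_arm([
  {"fingers":1,"roll":0,"dx":-0.03,"dy":-0.05,"dz":0.01},
  {"fingers":1,"roll":0,"dx":-0.06,"dy":-0.1,"dz":0.02},
  {"fingers":1,"roll":0,"dx":-0.09,"dy":-0.15,"dz":0.03},
  {"fingers":1,"roll":0,"dx":-0.115,"dy":-0.19,"dz":0.04},
  {"fingers":1,"roll":0,"dx":-0.129,"dy":-0.212,"dz":0.041},
  {"fingers":1,"roll":0,"dx":-0.129,"dy":-0.212,"dz":0.041},
  {"fingers":1,"roll":0,"dx":-0.129,"dy":-0.212,"dz":0.041},
])

```text
time: 2.02
tool_pos: [0.5213, 0.0567, 0.19]
tcp_rot: [-0.029, -3.14, -0.001]
wrist_force: [0.5, -0.1, -0.7]
width: -0.0
grip_force: 0.0
```

Run:
```python
from h import *
s=read_state();print(s["time"],s["tool_pos"])
im,d,W=pts("wrist");cv2.imwrite("pics/w2.png",im);np.save("w2.npy",W)
```

```text
2.025 [0.52128598 0.05669048 0.18996099]
```

View pics/w2.png

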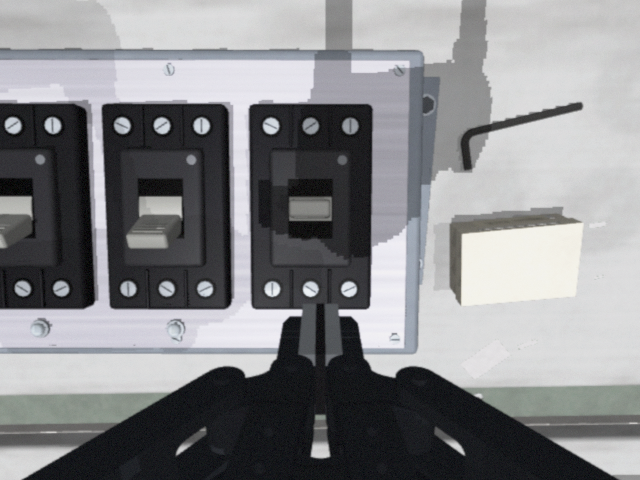

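The nearest breaker's toggle at (310,208) stands upright, seen end-on, so it is the tripped one. Its two neighbours lean to the rear. The hex key and carton are well to the right.

Run:
```python
from h import *
W=np.load("w2.npy");g=cv2.imread("pics/w2.png").max(2)
m=np.zeros_like(g);m[190:230,280:340]=g[190:230,280:340]>75
n,l,st,ce=cv2.connectedComponentsWithStats(m)
for i in range(1,n):
    if st[i,4]>50:
        P=W[l==i];P=P[np.isfinite(P).all(1)];print(st[i],ce[i],P.min(0),P.max(0),np.median(P,0)); h=P[P[:,2]>.112];print(len(h),h.mean(0),h.min(0),h.max(0))
# fingers extents
f=W[300:420,280:365].reshape(-1,3);f=f[np.isfinite(f).all(1)&(f[:,2]>.18)]
print("finger",f.min(0),f.max(0))
for z in(.18,.2,.22,.24):
    q=f[abs(f[:,2]-z-.005)<.006]
    if len(q):print(z,q.min(0),q.max(0))
```

```text
[ 289  197   43   24 1028] [310.         208.51848249] [0.48692784 0.04017469 0.08905703] [0.50468989 0.06571816 0.11932067] [0.49179574 0.05363651 0.11624426]
754 [0.49156513 0.05313306 0.11655758] [0.48692784 0.04191002 0.11201339] [0.4978661  0.06401561 0.11932067]
finger [0.50253692 0.04477236 0.19268281] [0.53254579 0.07206456 0.26137729]
0.2 [0.50897078 0.04477236 0.19901381] [0.51508037 0.07202408 0.21099684]
0.22 [0.50793419 0.04586612 0.21900072] [0.53254579 0.07203102 0.23099597]
0.24 [0.50742206 0.04790422 0.23900238] [0.52135873 0.0704843  0.25070334]
```

step_arm([
  {"fingers":1,"roll":0,"dx":0,"dy":0,"dz":0.03},
  {"fingers":1,"roll":0,"dx":0,"dy":0,"dz":0.06},
  {"fingers":1,"roll":0,"dx":0,"dy":0,"dz":0.075},
  {"fingers":1,"roll":0,"dx":0,"dy":0,"dz":0.083},
  {"fingers":1,"roll":0,"dx":0,"dy":0,"dz":0.083},
  {"fingers":1,"roll":0,"dx":0,"dy":0,"dz":0.083},
])

```text
time: 2.82
tool_pos: [0.5228, 0.0563, 0.1084]
tcp_rot: [0.029, 3.14, 0.0]
wrist_force: [-0.3, 0.2, -0.7]
width: -0.004
grip_force: 0.0
```

step_arm([
  {"fingers":1,"roll":0,"dx":0.004,"dy":0,"dz":0},
  {"fingers":1,"roll":0,"dx":0.008,"dy":0,"dz":0},
  {"fingers":1,"roll":0,"dx":0.011,"dy":0,"dz":0},
  {"fingers":1,"roll":0,"dx":0.013,"dy":0,"dz":0},
  {"fingers":1,"roll":0,"dx":0.015,"dy":0,"dz":0},
  {"fingers":1,"roll":0,"dx":0.017,"dy":0,"dz":0},
  {"fingers":1,"roll":0,"dx":0.019,"dy":0,"dz":0},
  {"fingers":1,"roll":0,"dx":0.02,"dy":0,"dz":0},
])

```text
time: 3.82
tool_pos: [0.5016, 0.0565, 0.1072]
tcp_rot: [-0.029, -3.141, 0.0]
wrist_force: [0.7, -0.0, 0.4]
width: -0.003
grip_force: 0.0
```

Run:
```python
from h import *
im,d,W=pts("scene");cv2.imwrite("pics/s2.png",cv2.resize(im[220:360,240:450],None,fx=3,fy=3))
im,d,W=pts("wrist");cv2.imwrite("pics/w3.png",im)
```

```text
(no output)
```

View pics/w3.png

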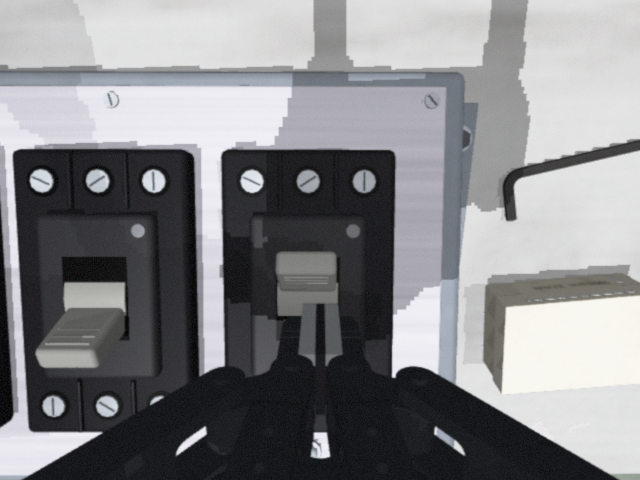

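The tripped toggle now leans forward, with its tip at about (306,268) and the finger behind it at (320,310). I'll measure whether it is at the stop.

Run:
```python
from h import *
im,d,W=pts("wrist");g=im.max(2)
m=np.zeros_like(g);m[245:300,270:345]=g[245:300,270:345]>75
P=W[m>0]
for r in(255,262,270,276,282,288,295): print(r,W[r,306].round(4),g[r,306])
h=P[P[:,2]>.1];print(h.min(0),h.max(0),h.mean(0))
```

```text
255 [0.472  0.0536 0.1076] 129
262 [0.474  0.0536 0.1094] 130
270 [0.4771 0.0535 0.1097] 133
276 [0.4795 0.0535 0.1096] 118
282 [0.4848 0.0531 0.1031] 102
288 [0.4907 0.0527 0.0958] 96
295 [0.4955 0.0525 0.0923] 123
[0.47072741 0.04188054 0.10000395] [0.4875163  0.06449821 0.11282084] [0.47678718 0.05338697 0.10804244]
```

The tip is at x 0.475, z 0.110, which matches the predicted OFF stop. Next I go over to the front side.

step_arm([
  {"fingers":1,"roll":0,"dx":-0.004,"dy":0,"dz":-0.02},
  {"fingers":1,"roll":0,"dx":-0.004,"dy":-0.003,"dz":-0.05},
  {"fingers":1,"roll":0,"dx":0.02,"dy":-0.003,"dz":-0.05},
  {"fingers":1,"roll":0,"dx":0.053,"dy":-0.003,"dz":-0.05},
  {"fingers":1,"roll":0,"dx":0.055,"dy":-0.003,"dz":-0.05},
  {"fingers":1,"roll":0,"dx":0.055,"dy":-0.003,"dz":-0.05},
])

```text
time: 4.72
tool_pos: [0.4474, 0.0546, 0.1576]
tcp_rot: [0.029, 3.14, 0.0]
wrist_force: [0.5, 0.6, 0.0]
width: -0.007
grip_force: 0.0
```

step_arm([
  {"fingers":1,"roll":0,"dx":0,"dy":0,"dz":0.025},
  {"fingers":1,"roll":0,"dx":0,"dy":0,"dz":0.045},
  {"fingers":1,"roll":0,"dx":0,"dy":0,"dz":0.055},
  {"fingers":1,"roll":0,"dx":0,"dy":0,"dz":0.056},
  {"fingers":1,"roll":0,"dx":0,"dy":0,"dz":0.056},
])

```text
time: 5.35
tool_pos: [0.4477, 0.0545, 0.1019]
tcp_rot: [0.029, 3.14, 0.0]
wrist_force: [0.3, -0.3, 0.8]
width: -0.002
grip_force: 0.0
```

step_arm([
  {"fingers":1,"roll":0,"dx":-0.006,"dy":0,"dz":0},
  {"fingers":1,"roll":0,"dx":-0.01,"dy":0,"dz":0},
  {"fingers":1,"roll":0,"dx":-0.013,"dy":0,"dz":0},
  {"fingers":1,"roll":0,"dx":-0.016,"dy":0,"dz":0},
  {"fingers":1,"roll":0,"dx":-0.019,"dy":0,"dz":0},
  {"fingers":1,"roll":0,"dx":-0.022,"dy":0,"dz":0},
  {"fingers":1,"roll":0,"dx":-0.025,"dy":0,"dz":0},
])

```text
time: 6.22
tool_pos: [0.4687, 0.054, 0.1005]
tcp_rot: [-0.029, -3.134, 0.0]
wrist_force: [-7.1, -0.4, 5.6]
width: 0.001
grip_force: 3.4
```

step_arm([
  {"fingers":1,"roll":0,"dx":-0.003,"dy":0,"dz":0},
  {"fingers":1,"roll":0,"dx":-0.006,"dy":0,"dz":0},
  {"fingers":1,"roll":0,"dx":-0.009,"dy":0,"dz":0},
  {"fingers":1,"roll":0,"dx":-0.011,"dy":0,"dz":0},
  {"fingers":1,"roll":0,"dx":-0.013,"dy":0,"dz":0},
  {"fingers":1,"roll":0,"dx":-0.014,"dy":0,"dz":0},
])

```text
time: 6.98
tool_pos: [0.4861, 0.0538, 0.1013]
tcp_rot: [0.029, 3.141, 0.0]
wrist_force: [0.4, 0.7, -0.2]
width: 0.002
grip_force: 0.0
```

Run:
```python
from h import *
im,d,W=pts("wrist");cv2.imwrite("pics/w4.png",im)
im,d,W=pts("scene");cv2.imwrite("pics/s4.png",cv2.resize(im[220:360,240:450],None,fx=3,fy=3))
```

```text
(no output)
```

View pics/s4.png

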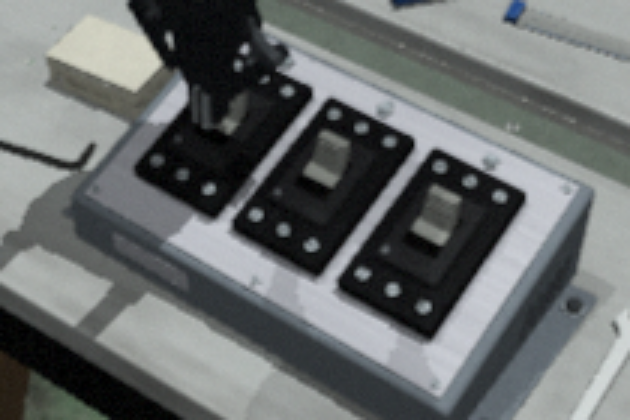

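The force dropped to zero after a 7 N push, which suggests the toggle snapped over. The finger hides it at (225,110), so I'll withdraw and check. First I back off a little to the front, then go up.

step_arm([
  {"fingers":1,"roll":0,"dx":0.008,"dy":0,"dz":0},
  {"fingers":1,"roll":0,"dx":0.008,"dy":0,"dz":-0.03},
  {"fingers":1,"roll":0,"dx":0.008,"dy":0,"dz":-0.07},
  {"fingers":1,"roll":0,"dx":0.0,"dy":0,"dz":-0.11},
  {"fingers":1,"roll":0,"dx":-0.03,"dy":0,"dz":-0.12},
  {"fingers":1,"roll":0,"dx":-0.05,"dy":0,"dz":-0.12},
  {"fingers":1,"roll":0,"dx":-0.05,"dy":0,"dz":-0.12},
])

```text
time: 7.95
tool_pos: [0.5361, 0.0528, 0.2213]
tcp_rot: [-0.029, -3.141, 0.0]
wrist_force: [0.2, -1.9, -0.7]
width: 0.0
grip_force: 0.0
```

Run:
```python
from h import *
im,d,W=pts("wrist");cv2.imwrite("pics/w5.png",im)
g=im.max(2)
P=W[(g>75)&(W[...,2]>.106)&(W[...,2]<.13)]
for y in(.054,-.035,-.125):
    q=P[(abs(P[:,1]-y)<.014)&(abs(P[:,0]-.5)<.05)];print(y,len(q),q.mean(0),q.min(0),q.max(0))
print(read_state()["wrist_force"],read_state()["time"])
```

```text
0.054 713 [0.50786781 0.05270799 0.11559341] [0.5029167  0.04157089 0.10600231] [0.51437576 0.06377826 0.11979117]
-0.035 788 [ 0.50648175 -0.03657018  0.11556947] [ 0.50134404 -0.04836348  0.10600425] [ 0.51305206 -0.0257095   0.12009678]
-0.125 786 [ 0.50459837 -0.12601147  0.11548085] [ 0.49962082 -0.13876001  0.10601544] [ 0.51094116 -0.11544272  0.12008847]
[-0.88813855 -0.28295525  0.92551062] 8.0
```

View pics/w5.png

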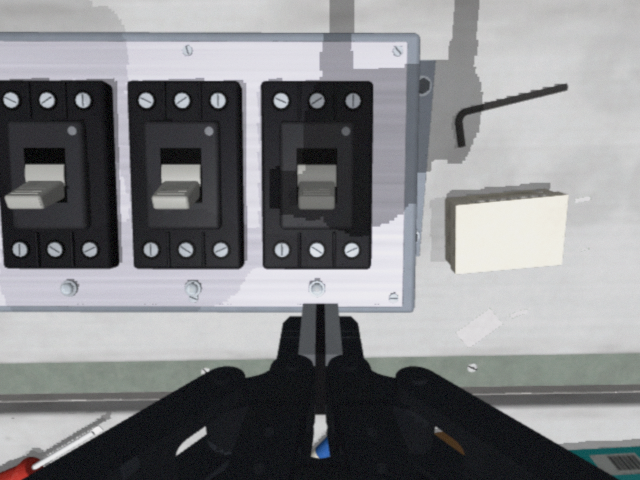

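All three toggles, at (35,190), (178,187) and (317,190), lean to the rear by the same amount. The loose things have not moved and the arm is clear.

```bash
python3 -c "
from workcell import *
print(finish_job())"
```

```text
the job is handed in; nothing more can be done
None
```

I reset the tripped breaker (the left one): its toggle went fully to OFF, then fully to ON. The last camera check showed all three toggles ON, the loose items in place and the arm clear, and I handed the job in at about 8 s; no verdict was returned.

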